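# Load and lock the parts-wash canister

### The arm

A 7-joint arm with a two-finger parallel gripper is mounted at the origin on the work surface. World frame = base frame: x ahead of the robot, y to its left, z up, the work surface at z = 0. Lengths are in m, angles in rad, forces in N, time in s.
With the tool pointing down it reaches from about 0.425 to 0.925 m from the base axis. Payload 6.8 kg.
Tool frame: the origin (TCP) lies at the very end of the fingers, on their centre line; the grasp point (between the pads) lies 19 mm behind it (grip_point_offset is the distance from the TCP to the grasp point, in m); z points along the fingers, y is the line along which they close (so a half turn about z gives the same grasp; the last joint's range is limited). The gripper opens to 85 mm and grips with 20 to 120 N. Pads are 22 mm wide; open, the fingers measure 114 mm over their backs; the gripper's body (76 mm by 85 mm) begins 54 mm behind the grasp point. The pads swing forward as they close: fully open they stand 13 mm farther back than shut.
Start: joints at [-1.374, 0.477, 0.022, 1.555, -0.011, 1.109, -0.083], TCP at [0.203, 0.644, 0.231] pointing down, gripper open.
Joint ranges: [-2.96, 2.96], [-0.34, 2.1], [-1.41, 1.46], [0.24, 2.44], [-1.37, 4.51], [0.17, 1.92], [-2.96, 2.96]. Speed limits (rad/s): [2.39, 2.39, 3.14, 3.14, 3.14, 3.14, 3.14].

### API

Orientations are given as a unit quaternion [w, x, y, z].
In Python, from station import * gives the robot as it stands.
- The arm moves only by the tool carry_out, never from a script. Its argument "rows" is text: rows parted by semicolons, each of 4 numbers parted by spaces: the shift along the world's x, y, z in mm, then the turn about the world's z in degrees. In form: dx dy dz yaw; .... A call has 1 to 10 rows; each row shifts and turns the commanded pose from where the row before left it; what a row does not reach is not made up. A row lasts 1/8 s, in which the tool goes at most 62.5 mm and 10.7 degrees, less where a joint would pass 70% of its speed; a pose out of reach is approached as far as the arm can. A call is refused whole if a number of a shift passes 62.5 or a number of a turn 10.7, either way. A call with a gripper value outside its range is refused whole. "claw" is the finger opening in mm, from 0 to 85.4, set as the call begins (left out, the last holds). The fingers move at their own pace and stop on an object; "force" is the grip in N (left out, the last holds). Time passes only in rows, so rows that do not move let the fingers close. It gives the time, the measured TCP pose, the force, the opening and the grip force at its end, in the units of the state.
- get_obs(): the state, without advancing time (a new reading comes with each control period).
- read_camera(name): name is "side" or "top"; returns a dict with "img" (384x512x3 uint8, blue, green, red), "fov_y" (degrees; the focal length in pixels is half the picture's height over the tangent of half this angle, whatever the lens; pixels are square), "cx", "cy" (the principal point, pixels), "world_to_cam" (4x4, takes a point from world to camera coordinates). Camera axes: x right, y up, looking along -z (the intrinsics and any distortion apply to the point x, -y, -z); pixel columns grow to the right and rows downward; lengths in m; the calibration is good to about 2 mm. A picture is of the moment at which its call begins. There is no depth.
- hand_in(): hands the job in; it is judged then, once.
Trained networks look in the newest picture that a camera, given by its name, has taken for a name from the list of things; names that differ only in an ending like _2 or _b are one class to them, and where a whole thing is asked for, a point or a joint stands for the part that bears it (a point fixed in the world has none). Each returns a list of dicts, best first, with "confidence" (0 to 1); they miss things now and then, are a little off and sometimes report something else, mostly with a low value. They report only what shows in the picture. A call takes as long as a camera call. They do not tell look-alikes from the thing itself.
- recognise(camera, thing): "centre" ([column, row] in pixels, amid what is visible of it).
- outline_of(camera, thing): "pixels" (384x512 bool, what is visible of it) and "centre" ([column, row] in pixels, amid what is visible of it).
- place_of(camera, thing): "centre" ([column, row] in pixels: a listed point, or the origin of a listed thing).
The state is a dict: "t": time; "q": joint angles; "joint_vel": joint speeds; "joint_torque": joint torques, N m; "eef_pos": TCP position; "tool_rot": TCP orientation; "contact_force": force on the tool from outside, world axes, zero at the start; "torque": the same for the moment, N m; "gripper_width": opening from 0.0 (shut) to 1.0 (fully open); "grasp_force": force on a finger pad.
Only numpy, scipy, OpenCV 4.12 (cv2) and the standard library are available. Lean on these libraries where they do the work, as an engineer would, in place of code of your own. Each camera call takes 0.05 s, during which the arm holds its last target. There are 200 camera calls.

### The job

Get these turned sleeves ready for the washer: first take the caliper off the wash canister and lay it flat on the rubber mat, then stand every sleeve upright, flange down, on the canister's floor. Put the lid fully down with its two ears in line with the index blocks (the collar may have been left closed; swing it open first if its claws are in the way), then turn the lock collar by its handle until its claws stand centred over the ears, in line with the index blocks. Leave the oil bottle, the tool holder and the flanged hub where they are, and finish with the caliper still on the mat.

Things in the scene. Friction and masses are not known exactly. Their poses are not given: they have to be found in the camera images.
- canister: round open steel wash canister fixed on a base plate of radius 98 mm; inner radius 80, outer radius 85. Origin: centre of the underside on the bench, z up. Inner floor 15 mm and rim 85 mm above the origin. Its x axis, either way, runs through the two brass index blocks (centred 130 mm from the axis, 16 mm wide, tops 40 mm above the bench)
- canister_floor (a point): centre of the canister's inner floor
- canister_rim (a point): centre of the canister's mouth, at rim height
- index_block (a point): top of the index block on the canister's +x side (the other faces it on -x)
- collar (a joint): angle (rad) of the captive lock collar round the canister, growing anticlockwise from above. 0 = open (claws 60 degrees clockwise of the index blocks); locked mark = 1.047 (claws centred in line with the index blocks). Travel -0.10 to 1.25; stays where left (about 2 N at the handle). Starts anywhere from open to closed. Below about 0.4 the lid passes between the claws
- collar_handle (a point): top of the collar's upright black handle post, 18 mm diameter, 140 mm from the canister's axis, top at 115 mm, free to grip from its top down to 78 mm (below it is the lever arm). The handle stands 90 degrees clockwise from one claw
- collar_claw (a point): top of one of the collar's two claws, half a turn apart. Each is an upright at 107 to 115 mm from the axis with an overhang in to 92 mm; overhang underside 95 mm and top 103 mm above the bench, 20 mm wide. Lid ears pass beneath the overhang
- lid: loose steel lid, 0.4 kg. Origin: centre of its underside. Locating plug radius 76.5, z 0 to 10, tapered, drops into the mouth; disc radius 84 (z 10 to 16) rests on the rim, with two ears 50 wide reaching 102 mm along +x and -x. Black grip bar on top along x, 70 x 20, z 16 to 50. Fully down its origin is 75 mm above the bench; either way round fits
- caliper: caliper lying flat, 200 long along x (beam 16 wide, 6 thick), jaws towards -y at the -x end. Origin: underside of the black slider housing; the housing is 60 x 28 x 12 high, from x -24 to 36: grip it across y. Starts lying across the canister's mouth on the rim. 0.18 kg
- mat: black rubber mat 240 (x) x 80 (y) x 3 mm fixed on the bench; origin: centre of its underside. The caliper goes here, its housing over the mat
- sleeve0: turned aluminium flanged sleeve, standing flange down: flange 50 mm diameter and 8 high, body 36 mm diameter, 52 high overall, 0.15 kg. Origin: centre of its underside, z up. Three or four sleeves are present; absent ones read None
- sleeve1: turned aluminium flanged sleeve, standing flange down: flange 50 mm diameter and 8 high, body 36 mm diameter, 52 high overall, 0.15 kg. Origin: centre of its underside, z up. Three or four sleeves are present; absent ones read None
- sleeve2: turned aluminium flanged sleeve, standing flange down: flange 50 mm diameter and 8 high, body 36 mm diameter, 52 high overall, 0.15 kg. Origin: centre of its underside, z up. Three or four sleeves are present; absent ones read None
- sleeve3: turned aluminium flanged sleeve, standing flange down: flange 50 mm diameter and 8 high, body 36 mm diameter, 52 high overall, 0.15 kg. Origin: centre of its underside, z up. Three or four sleeves are present; absent ones read None
- oil_bottle: white bottle, 60 diameter, 160 high; bystander, leave alone. Origin at its underside
- holder: dark conical tool holder standing upside down, 64 diameter, 100 high; bystander, leave alone. Origin at its underside
- hub: aluminium flanged hub, 90 diameter, 50 high; bystander, leave alone. Origin at its underside
Things that resemble listed ones, but are neither listed nor needed, are in the scene too. There is more than one size of the caliper; the one meant has the size given above.

How it is judged:
On the way, in this order (a step that is already met when the one before it is completed fails the run):
1. the caliper is off the canister and lies flat on the mat (x of caliper in the frame of mat between -0.1 and 0.1 m and y of caliper in the frame of mat between -0.04 and 0.04 m and z of caliper in the frame of mat below 0.012 m and angle between caliper's own z axis and vertical below 0.15 rad and linear speed of caliper below 0.03 m/s), for 0.2 s.
2. every sleeve stands upright, flange down, on the canister's floor (horizontal distance between each of sleeve0, sleeve1, sleeve2, sleeve3 and canister_floor below 0.06 m and z of each of sleeve0, sleeve1, sleeve2, sleeve3 in the frame of canister_floor below 0.01 m and angle between each of sleeve0, sleeve1, sleeve2, sleeve3's own z axis and vertical below 0.15 rad and linear speed of each of sleeve0, sleeve1, sleeve2, sleeve3 below 0.03 m/s), for 0.2 s.
3. the lid is fully down on the canister, ears in line with the index blocks (horizontal distance between lid and canister below 0.007 m and z of lid in the frame of canister below 0.08 m and angle between lid's own z axis and vertical below 0.05 rad and angle between the x axis of lid and the x axis of canister, either way round below 0.17 rad and linear speed of lid below 0.03 m/s), for 0.2 s.
4. the collar is turned to its locked mark, claws over the ears (all of step 3 and value of joint collar between 0.957 and 1.137 rad and velocity of joint collar between -0.05 and 0.05 rad/s), for 0.4 s.
At the end, for the whole second after the job is handed in: caliper flat, origin over the mat; sleeves upright (0.15 rad) on the canister floor; lid fully down (5 mm in height, 7 mm off axis, ears within 0.17 rad of the index blocks); collar at 1.047 +- 0.09 rad; all at rest and released (all of step 1 and all of step 2 and all of step 4); the robot touches nothing.
It fails at once if a bystander (oil bottle) is moved more than 30 mm or tipped over (distance of oil_bottle from where it was at the start of the episode above 0.03 m or angle between oil_bottle's own z axis and vertical above 0.5 rad).
It fails at once if a bystander (holder) is moved more than 30 mm or tipped over (distance of holder from where it was at the start of the episode above 0.03 m or angle between holder's own z axis and vertical above 0.5 rad).
It fails at once if a bystander (hub) is moved more than 30 mm or tipped over (distance of hub from where it was at the start of the episode above 0.03 m or angle between hub's own z axis and vertical above 0.5 rad).
Of sleeve0, sleeve1, sleeve2, sleeve3 only 3 to 4 are there at a start; the rules pass over those that are not, and their reading is None.
At some moment in a run one of sleeve0, sleeve1, sleeve2, sleeve3, caliper may be knocked a few centimetres aside while the robot is not near it.
It also fails if it takes over 210 s, if anything falls off the work surface, if the arm or the gripper's body presses on something with over 40 N, if the wrist force passes 120 N, or if a joint passes its speed limit or range.

## Working session

There is one attempt and no reset: what is moved stays moved. The work goes in short steps, Python scripts to look and compute and a tool call to move; the robot and the scene stay as the last step left them, time stands still between calls to the robot, and variables do not carry over. Pictures are saved under pics/ and viewed, at most 14 in all, crops included, and the job is handed in when it is done.

Besides the shell and the picture viewer there is one more tool, called as a command line: name --argument value ..., lists and objects as JSON in quotes. carry_out: Moves the arm, as the interface text tells. Its arguments: {"type":"object","properties":{"rows":{"type":"string"},"claw":{"type":"number"},"force":{"type":"number"}},"required":["rows"]}

```bash
ls; mkdir -p pics; cat > h.py <<'E'
from station import *
import numpy as np, cv2
def cam(n):
    c=read_camera(n); return c
def K(c):
    f=c['img'].shape[0]/2/np.tan(np.radians(c['fov_y'])/2); return f
def ray(c,px):
    f=K(c); d=np.array([(px[0]-c['cx'])/f,-(px[1]-c['cy'])/f,-1.0])
    M=np.linalg.inv(c['world_to_cam']); return M[:3,3],M[:3,:3]@d
def at(c,px,z):
    o,d=ray(c,px); return o+d*(z-o[2])/d[2]
def proj(c,p):
    q=c['world_to_cam']@np.r_[p,1]; f=K(c); return np.array([c['cx']+f*q[0]/-q[2],c['cy']-f*q[1]/-q[2]])
def tri(c1,p1,c2,p2):
    A=[];b=[]
    for c,p in((c1,p1),(c2,p2)):
        o,d=ray(c,p);d=d/np.linalg.norm(d);P=np.eye(3)-np.outer(d,d);A.append(P);b.append(P@o)
    return np.linalg.lstsq(np.vstack(A),np.hstack(b),rcond=None)[0]
E
python3 - <<'E'
from h import *
for n in('top','side'):
    c=cam(n);cv2.imwrite(f'pics/{n}0.png',cv2.resize(c['img'],(768,576)))
    print(n,{k:v for k,v in c.items() if k!='img'})
    for t in ['canister','canister_floor','canister_rim','index_block','collar_handle','collar_claw','lid','caliper','mat','sleeve0','oil_bottle','holder','hub']:
        print(t,[(round(r['confidence'],2),np.round(r['centre']).astype(int).tolist()) for r in place_of(n,t)])
print(get_obs())
E
```

```text
pics
top {'fov_y': 45.69456624984066, 'cx': 261.89863266716947, 'cy': 183.65176972943763, 'world_to_cam': array([[ 0.00243115, -0.99999024, -0.00368774, -0.02140607],
       [ 0.99143204,  0.00192869,  0.13060929, -0.51302759],
       [-0.1306009 , -0.00397367,  0.99142706, -1.25877716],
       [ 0.        ,  0.        ,  0.        ,  1.        ]])}
canister [(0.85, [258, 164])]
canister_floor [(0.66, [252, 165])]
canister_rim [(0.71, [253, 159]), (0.48, [200, 98])]
index_block [(0.7, [127, 170]), (0.67, [213, 145]), (0.67, [255, 167])]
collar_handle [(0.58, [298, 134])]
collar_claw [(0.98, [236, 123])]
lid [(0.62, [395, 161]), (0.6, [347, 214])]
caliper [(0.86, [250, 156]), (0.57, [210, 244])]
mat [(0.6, [343, 213])]
sleeve0 [(0.71, [164, 207]), (0.7, [125, 171]), (0.53, [126, 206])]
oil_bottle [(0.88, [200, 99])]
holder [(0.84, [280, 101])]
hub [(0.91, [327, 110])]
side {'fov_y': 52.008046359126304, 'cx': 260.6512349415832, 'cy': 191.18855715481521, 'world_to_cam': array([[-0.99792367, -0.06244302, -0.01578659,  0.5101882 ],
       [ 0.03673173, -0.75309391,  0.65688686, -0.1128994
[... 757 characters left out ...]
ray([-1.37408274,  0.47702459,  0.02242612,  1.55539693, -0.01151612,
        1.10930266, -0.08309254]), 'joint_vel': array([ 0.00242585,  0.00044216,  0.00022771, -0.00012911, -0.00109738,
        0.00018083,  0.00029994]), 'joint_torque': array([ 1.90537139e-05, -5.96312499e+01,  1.60659023e+00, -2.81542325e+01,
        1.24593987e-02,  1.62827910e-03, -2.91023423e-05]), 'eef_pos': array([0.20258741, 0.64389852, 0.23129321]), 'tool_rot': array([-7.74240357e-06,  1.51839208e-01,  9.88405208e-01, -7.62003925e-07]), 'contact_force': array([-0.15858858,  0.38701626,  0.14497238]), 'torque': array([-0.02475226, -0.02043705, -0.00432265]), 'grasp_force': 0.0, 'gripper_width': 1.0021303467041616}
```

View pics/top0.png

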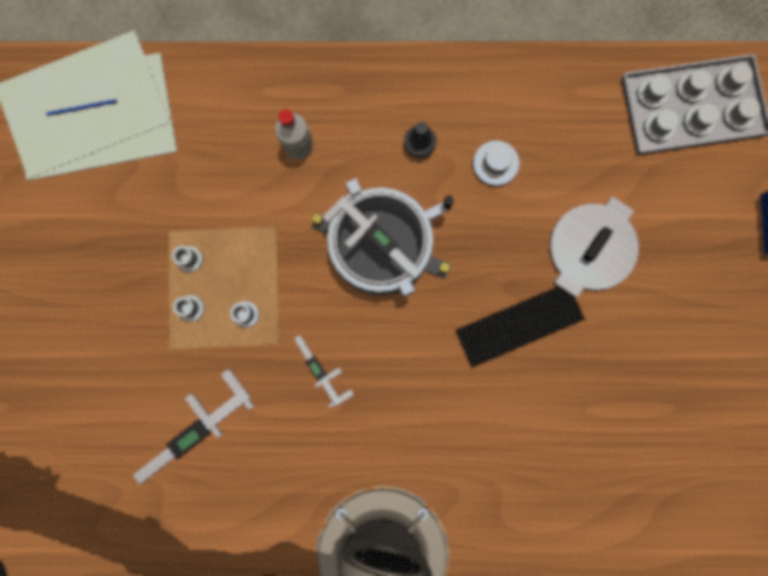

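View pics/side0.png

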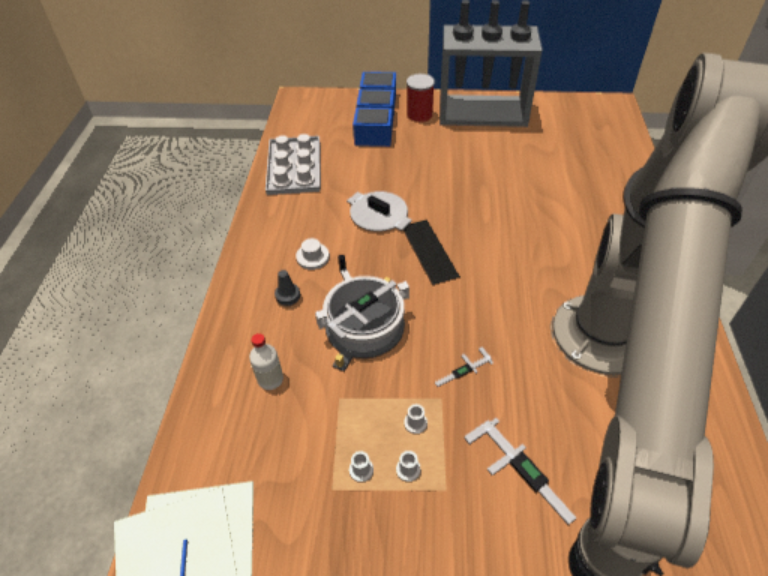

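Top view: the caliper lies across the canister (~(253,159) in 512-px coordinates). The sleeves stand on the board at (125,171), (126,206) and (164,209). The lid is at (397,163), the mat at (346,217), and the handle at (298,134), with the collar claws near (236,123) and (271,192). The tray of six at top right is look-alikes.

```bash
python3 - <<'E'
from h import *
T=cam('top');S=cam('side')
r=lambda p:np.round(np.asarray(p)*1000).astype(int).tolist()
for n,z in [('canister_rim',.085),('canister_floor',.015),('collar_handle',.115),('collar_claw',.103),('index_block',.04),('lid',.0),('caliper',.085),('mat',0),('sleeve0',0),('oil_bottle',0),('holder',0),('hub',0)]:
    for nm,c in(('T',T),('S',S)):
        print(n,nm,[(round(q['confidence'],2),r(at(c,q['centre'],z))[:2]) for q in place_of('top' if nm=='T' else 'side',n)])
# outline-based
for n,zt in [('caliper',.09),('mat',.003),('lid',.013),('sleeve0',.026)]:
    for nm,c in(('top',T),('side',S)):
        for q in outline_of(nm,n):
            if q['confidence']<.3: continue
            m=q['pixels'].astype(np.uint8); ys,xs=np.nonzero(m)
            P=np.array([at(c,(x,y),zt)[:2] for x,y in zip(xs,ys)],np.float32)
            (cx,cy),(w,h),a=cv2.minAreaRect(P)
            b=cv2.boxPoints(((cx,cy),(w,h),a)); e=b[1]-b[0]; 
            if np.linalg.norm(b[2]-b[1])>np.linalg.norm(e): e=b[2]-b[1]
            print(n,nm,round(q['confidence'],2),'px',np.round(q['centre']),'rect',r((cx,cy)),r((w,h)),'ang',round(np.degrees(np.arctan2(e[1],e[0])),1),'mean',r(P.mean(0)))
c=T['img'][110:220,200:315];cv2.imwrite('pics/tc.png',cv2.resize(c,None,fx=5,fy=5,interpolation=cv2.INTER_CUBIC))
E
```

```text
canister_rim T [(0.63, [575, -6])]
canister_rim S [(0.92, [582, 22])]
canister_floor T [(0.61, [577, 3])]
canister_floor S [(0.77, [579, 1])]
collar_handle T [(0.8, [638, -119]), (0.43, [733, 148])]
collar_handle S [(0.75, [651, -126]), (0.38, [665, 74])]
collar_claw T [(0.64, [669, 45])]
collar_claw S [(0.76, [673, 57]), (0.65, [564, 82])]
index_block T [(0.79, [631, 122])]
index_block S [(0.79, [628, 115])]
lid T [(0.83, [574, -409])]
lid S [(0.83, [551, -419])]
caliper T [(0.95, [216, 329]), (0.87, [579, 8]), (0.74, [344, 115])]
caliper S [(0.69, [585, -4]), (0.69, [231, 387]), (0.53, [345, 184])]
mat T []
mat S [(0.75, [418, -270])]
sleeve0 T [(0.84, [556, 374]), (0.74, [449, 252]), (0.48, [454, 378]), (0.4, [671, -129])]
sleeve0 S [(0.73, [438, 261]), (0.69, [450, 371]), (0.65, [557, 365])]
oil_bottle T [(0.78, [775, 167])]
oil_bottle S [(0.59, [778, 171])]
holder T [(0.64, [598, 1]), (0.63, [773, -68])]
holder S [(0.71, [777, -87])]
hub T [(0.58, [740, -220])]
hub S [(0.78, [732, -215])]
caliper top 0.94 px [243. 156.] rect [567, 21] [196, 72] ang 39.8 mean [584, 21]
caliper to
[... 533 characters left out ...]
8] [83, 241] ang -66.8 mean [421, -252]
lid top 0.59 px [392. 164.] rect [576, -406] [176, 165] ang 9.5 mean [575, -407]
lid side 0.8 px [255. 141.] rect [572, -406] [178, 163] ang 2.6 mean [573, -404]
sleeve0 top 0.75 px [125. 208.] rect [452, 368] [46, 57] ang -89.9 mean [453, 367]
sleeve0 top 0.6 px [128. 172.] rect [547, 374] [46, 55] ang -89.9 mean [548, 374]
sleeve0 top 0.59 px [162. 209.] rect [443, 261] [43, 49] ang -89.9 mean [442, 260]
sleeve0 side 0.66 px [238. 308.] rect [550, 380] [48, 64] ang -85.2 mean [550, 381]
sleeve0 side 0.64 px [278. 282.] rect [442, 268] [45, 67] ang -87.3 mean [442, 270]
sleeve0 side 0.5 px [273. 310.] rect [455, 373] [45, 60] ang -86.8 mean [455, 375]
```

View pics/tc.png

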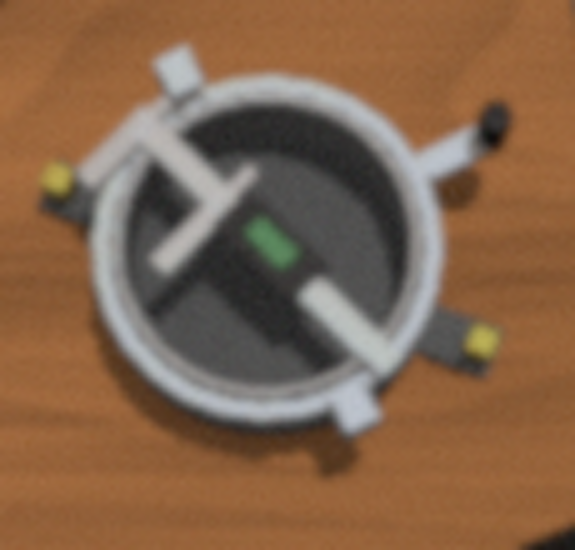

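```bash
python3 - <<'E'
from h import *
T=cam('top')
g=lambda x,y,z:at(T,(200+(x+.5)/5-.5,110+(y+.5)/5-.5),z)[:2]*1000
a,b=g(58,180,.04),g(481,342,.04);print('blk',a,b,(a+b)/2,np.linalg.norm(a-b),np.degrees(np.arctan2(*(a-b)[::-1])))
C=(a+b)/2
a,b=g(180,70,.103),g(357,410,.103);C2=(a+b)/2;print('claw',a,b,C2,np.linalg.norm(a-b),np.degrees(np.arctan2(*(a-b)[::-1])))
h=g(495,112,.115);print('handle',h,np.linalg.norm(h-C),np.degrees(np.arctan2(*(h-C)[::-1])))
for p in [(90,247),(444,247),(267,72),(267,423)]:print('rim',g(*p,.085))
for p in [(150,120),(393,368),(272,242),(215,190),(325,290)]:print('cal',g(*p,.091))
# project predicted circle
im=T['img'][110:220,200:315];im=cv2.resize(im,None,fx=5,fy=5,interpolation=cv2.INTER_CUBIC)
C=C/1000
for R,z,col in((.085,.085,(0,0,255)),(.08,.085,(0,255,0)),(.098,0,(255,0,0))):
    for t in np.linspace(0,6.28,240):
        p=proj(T,[C[0]+R*np.cos(t),C[1]+R*np.sin(t),z]);x,y=((p-[200,110]+.5)*5-.5).astype(int);cv2.circle(im,(x,y),1,col,-1)
cv2.imwrite('pics/tc2.png',im)
lid=T['img'][120:235,295:435];cv2.imwrite('pics/lid.png',cv2.resize(lid,None,fx=5,fy=5,interpolation=cv2.INTER_CUBIC))
E
```

```text
blk [621.50640866 124.6776402 ] [ 528.52594294 -116.06652843] [575.0161758    4.30555588] 258.0758061794046 68.88238963444417
claw [669.17745708  51.64874258] [482.52540166 -44.96961047] [575.85142937   3.33956605] 210.17634486622973 27.367838943971115
handle [ 642.96576149 -119.19110608] 140.95592115924075 -61.17979582088669
rim [574.26702811 101.18204466]
rim [574.60503592 -92.9704325 ]
rim [672.93503115   4.56826405]
rim [477.37870456   3.5940222 ]
cal [644.14810108  68.63138354]
cal [506.83325502 -64.67087275]
cal [576.09084289   1.21781225]
cal [604.97233991  32.56903669]
cal [549.59103046 -27.75782621]
```

View pics/tc2.png

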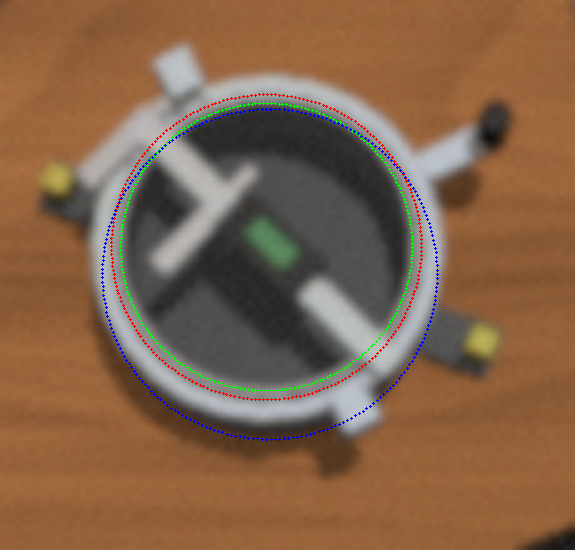

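View pics/lid.png

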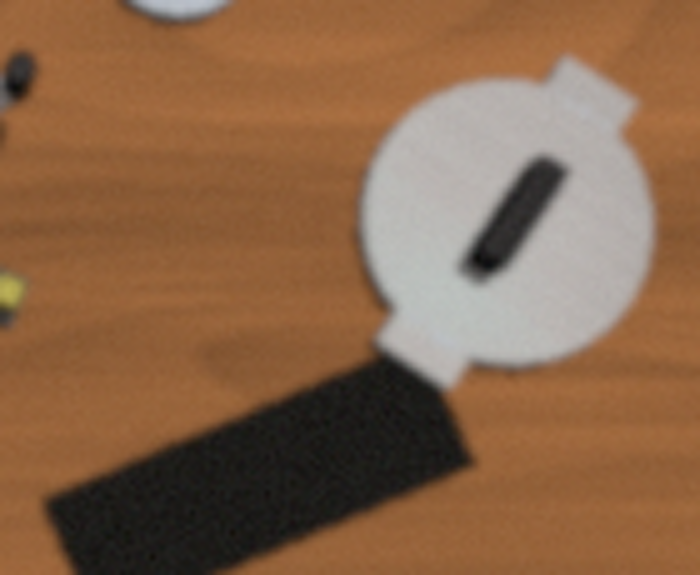

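Top view with overlay: the calibration holds. The canister centre is ≈ (575,4) mm with its x axis at 68.9°, and the collar is ≈ 0.33 rad, which is open enough. The lid bar runs from (475,272) to (548,160) in the crop, and one ear overhangs the mat's near corner. Going to the caliper now.

carry_out --rows "31 -53 0 -10;31 -53 0 -10;31 -53 0 -10;31 -53 0 -10;31 -53 0 -10;31 -53 0 -10;31 -53 0 -10;31 -53 0 -10;31 -53 0 -10;31 -53 0 -10"

```text
t: 4.4
eef_pos: [0.5134, 0.1124, 0.2318]
tool_rot: [-0.0, 0.856, 0.517, 0.001]
contact_force: [-0.1, 1.0, 0.1]
gripper_width: 0.996
grasp_force: 0.0
```

```bash
cat >> h.py <<'E'
def tool():
    o=get_obs();w,x,y,z=o['tool_rot'];from scipy.spatial.transform import Rotation as R
    v=R.from_quat([x,y,z,w]).as_matrix();return np.round(o['eef_pos']*1000,1),round(float(np.degrees(np.arctan2(v[1,1],v[0,1]))),1),np.round(v[:,2],3)
E
python3 - <<'E'
from h import *
T=cam('top');print(tool(),get_obs()['t'])
g=lambda x,y,z:at(T,(295+(x+.5)/5-.5,120+(y+.5)/5-.5),z)[:2]*1000
a,b=g(603,78,.016),g(412,366,.016);print('ears',a,b,(a+b)/2,np.linalg.norm(a-b),np.degrees(np.arctan2(*(a-b)[::-1])))
print('disc',g(507,222,.013))
E
```

```text
(array([517. , 103.4, 232.5]), -28.7, array([ 0.005, -0.003, -1.   ])) 4.45
ears [ 658.58029727 -466.31009246] [ 489.60023432 -350.01687472] [ 574.09026579 -408.16348359] 205.1301395819633 -34.5360105208141
disc [ 573.92544771 -408.27995564]
```

carry_out --rows "21 -37 0 -6;21 -37 0 -6;22 -38 0 -6;0 0 -40 0;0 0 -40 0;0 0 0 0;0 0 0 0;0 0 0 0" --claw 60

```text
t: 5.45
eef_pos: [0.5778, 0.002, 0.1532]
tool_rot: [0.0, 0.925, 0.379, 0.002]
contact_force: [0.1, -0.4, 0.4]
gripper_width: 0.704
grasp_force: 0.0
```

```bash
python3 - <<'E'
from h import *
c=cam('side');print(tool());cv2.imwrite('pics/s1.png',cv2.resize(c['img'][120:260,150:330],None,fx=4,fy=4))
print([(np.round(at(c,q['centre'],.085)*1000),q['confidence']) for q in place_of('side','caliper')])
E
```

```text
(array([577.6,   2.1, 153. ]), -45.4, array([ 0.003,  0.001, -1.   ]))
[(array([576., -14.,  85.]), 0.89), (array([229., 397.,  85.]), 0.89), (array([337., 177.,  85.]), 0.78)]
```

View pics/s1.png

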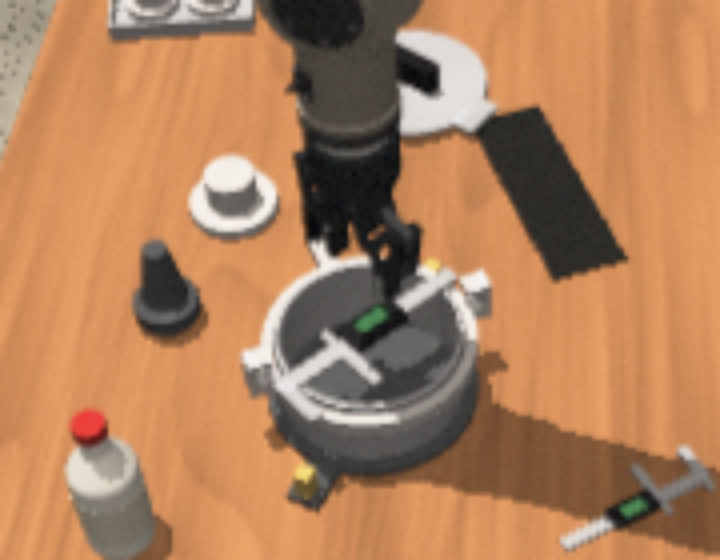

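The side view shows the gripper over the housing (display at crop (372,320)), fingers straddling the beam. Descend and close.

carry_out --rows "0 0 -35 0;0 0 -35 0;0 0 0 0;0 0 0 0"

```text
t: 6.05
eef_pos: [0.5775, 0.0017, 0.0827]
tool_rot: [0.0, 0.925, 0.379, 0.001]
contact_force: [0.1, 0.2, 0.2]
gripper_width: 0.702
grasp_force: 0.0
```

carry_out --rows "0 0 0 0;0 0 0 0;0 0 0 0;0 0 0 0;0 0 0 0;0 0 20 0;0 0 40 0;0 0 40 0;0 0 0 0;0 0 0 0" --claw 0 --force 50

```text
t: 7.3
eef_pos: [0.5761, 0.0021, 0.1813]
tool_rot: [-0.0, 0.925, 0.379, -0.0]
contact_force: [-0.7, -0.6, -1.9]
gripper_width: 0.317
grasp_force: 50.2
```

carry_out --rows "-24 -34 0 10;-24 -33 0 10;-24 -33 0 10;-24 -33 0 10;-23 -33 0 10;-23 -33 0 10;-23 -33 0 9;0 0 0 0;0 0 0 0;0 0 0 0"

```text
t: 8.55
eef_pos: [0.4121, -0.229, 0.1809]
tool_rot: [-0.0, 0.547, 0.837, -0.0]
contact_force: [0.0, 1.3, -2.6]
gripper_width: 0.313
grasp_force: 50.2
```

```bash
python3 - <<'E'
from h import *
c=cam('side');print(tool());cv2.imwrite('pics/s2.png',cv2.resize(c['img'][70:260,180:400],None,fx=3.5,fy=3.0))
E
```

```text
(array([ 412.1, -229. ,  181. ]), 23.6, array([-0.001,  0.   , -1.   ]))
```

View pics/s2.png

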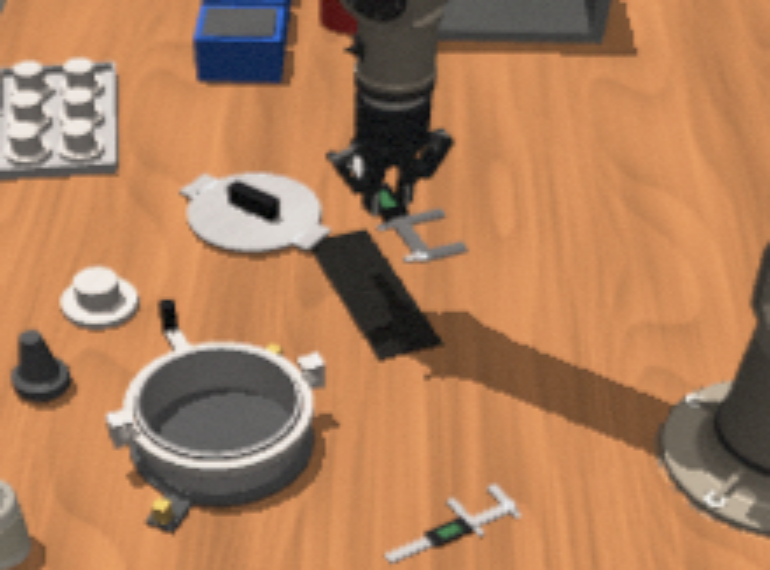

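Caliper held level, aligned with the mat. The canister is empty. Lower it.

carry_out --rows "0 0 -40 0;0 0 -40 0;0 0 -40 0;0 0 -30 0;0 0 -15 0;0 0 -6 0;0 0 -3 0;0 0 -2 0;0 0 0 0;0 0 0 0"

```text
t: 9.85
eef_pos: [0.4118, -0.2302, 0.0057]
tool_rot: [0.0, 0.548, 0.836, 0.0]
contact_force: [0.1, 0.6, -2.1]
gripper_width: 0.315
grasp_force: 50.1
```

carry_out --rows "0 0 -2 0;0 0 0 0;0 0 -1 0;0 0 0 0;0 0 -1 0;0 0 0 0;0 0 0 0"

```text
t: 10.72
eef_pos: [0.4116, -0.2301, 0.0029]
tool_rot: [-0.0, 0.548, 0.836, 0.001]
contact_force: [-5.8, 3.8, 25.8]
gripper_width: 0.312
grasp_force: 66.1
```

carry_out --rows "0 0 1 0;0 0 1 0;0 0 0 0;0 0 0 0"

```text
t: 11.22
eef_pos: [0.4115, -0.2301, 0.0031]
tool_rot: [-0.0, 0.548, 0.836, -0.0]
contact_force: [0.4, 0.9, -2.0]
gripper_width: 0.311
grasp_force: 50.2
```

carry_out --rows "0 0 0 0;0 0 0 0;0 0 0 0;0 0 30 0;0 0 50 0;0 0 60 0;0 0 60 0;0 0 0 0;0 0 0 0" --claw 65

```text
t: 12.35
eef_pos: [0.4113, -0.2297, 0.2031]
tool_rot: [-0.0, 0.548, 0.837, 0.0]
contact_force: [-0.1, 0.1, -0.8]
gripper_width: 0.76
grasp_force: 0.0
```

```bash
python3 - <<'E'
from h import *
S=cam('side');T=cam('top');print(tool())
for n,c in(('side',S),('top',T)):
    for th,z in(('caliper',.003),('sleeve0',.0)):
        print(n,th,[(np.round(at(c,q['centre'],z)*1000)[:2],round(q['confidence'],2)) for q in place_of(n,th)])
a=cv2.resize(S['img'][100:240,180:340],(400,350));b=cv2.resize(T['img'][150:230,90:190],(400,350),interpolation=cv2.INTER_CUBIC)
cv2.imwrite('pics/a.png',np.hstack([a,b]))
E
```

```text
(array([ 410.6, -229.6,  202. ]), 23.5, array([-0.003,  0.001, -1.   ]))
side caliper [(array([220., 357.]), 0.94), (array([ 415., -238.]), 0.68), (array([336., 121.]), 0.53)]
side sleeve0 [(array([437., 258.]), 0.57), (array([547., 368.]), 0.54), (array([ 416., -227.]), 0.53), (array([450., 362.]), 0.48)]
top caliper [(array([335., 127.]), 0.71), (array([226., 356.]), 0.7), (array([ 406., -224.]), 0.67)]
top sleeve0 [(array([555., 374.]), 0.69), (array([445., 264.]), 0.49), (array([444., 370.]), 0.48)]
```

View pics/a.png

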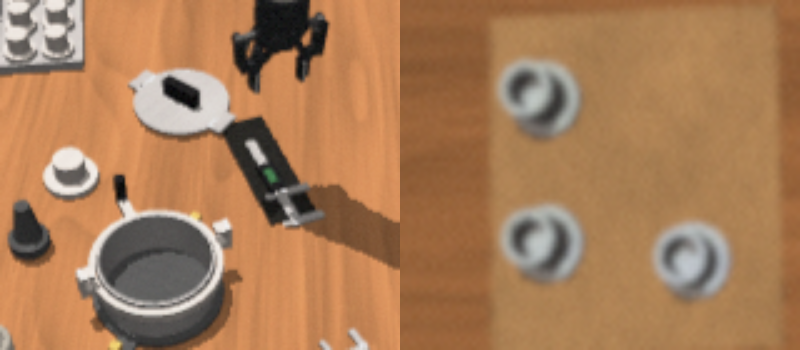

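Caliper lies on the mat (its housing at crop (268,175)). All three sleeves stand flange-down: top crop (543,98), (546,242), (693,258).

```bash
python3 - <<'E'
from h import *
T=cam('top');S=cam('side')
F=[(125.4,171.9),(126,204.8),(162.8,208.5)]
for z in(.004,.008):print([np.round(at(T,p,z)[:2]*1000) for p in F])
cs=[q['centre'] for _ in range(2) for q in place_of('side','sleeve0')+0*[1]]
import itertools
for n,c in(('top',T),('side',S)):
  for q in place_of(n,'sleeve0'):
    if q['confidence']>.3: print(n,np.round(q['centre']),np.round(at(c,q['centre'],0)[:2]*1000),np.round(at(c,q['centre'],.005)[:2]*1000))
im=S['img'];out=[]
c=im[255:330,215:300].copy();c=cv2.resize(c,None,fx=8,fy=8,interpolation=cv2.INTER_CUBIC)
for p in F:
  P=at(T,p,.004)
  for R,z,col in((.025,.0,(0,0,255)),(.025,.008,(0,255,0)),(.018,.052,(255,0,0))):
    for t in np.linspace(0,6.28,80):
      q=proj(S,[P[0]+R*np.cos(t),P[1]+R*np.sin(t),z]);x,y=((q-[215,255]+.5)*8-.5).astype(int);cv2.circle(c,(x,y),1,col,-1)
cv2.imwrite('pics/b.png',cv2.resize(c,None,fx=1,fy=1))
E
```

```text
[array([551., 378.]), array([455., 372.]), array([444., 265.])]
[array([550., 377.]), array([454., 371.]), array([444., 264.])]
top [125. 210.] [440. 376.] [440. 374.]
top [168. 210.] [441. 251.] [441. 250.]
top [126. 169.] [560. 378.] [559. 376.]
top [257. 166.] [570.  -5.] [569.  -5.]
side [281. 282.] [428. 263.] [428. 266.]
side [270. 312.] [461. 368.] [461. 371.]
side [240. 313.] [551. 374.] [551. 376.]
```

View pics/b.png

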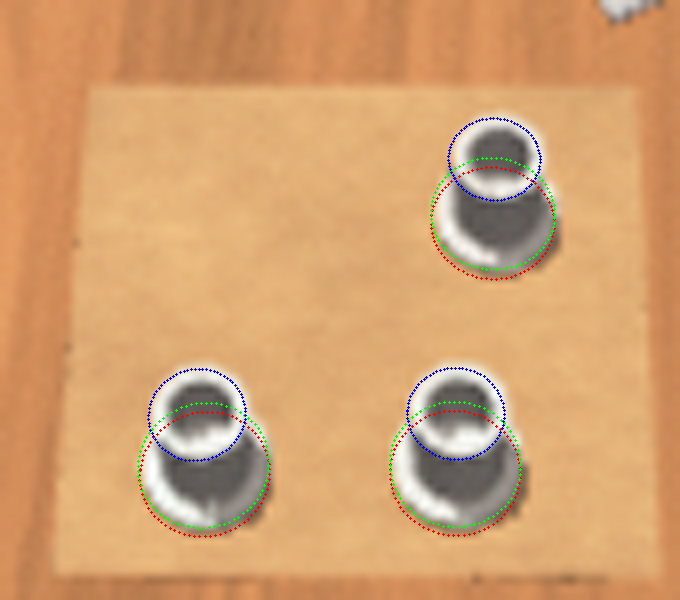

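carry_out --rows "22 55 0 0;22 55 0 0;22 55 0 0;22 55 0 0;-11 55 0 0;-11 55 0 0;-11 55 0 0;-11 55 0 0;-11 55 0 0;0 0 0 0"

```text
t: 14.2
eef_pos: [0.4429, 0.2702, 0.2032]
tool_rot: [-0.001, 0.545, 0.839, 0.001]
contact_force: [-0.6, -0.5, -0.7]
gripper_width: 0.761
grasp_force: 0.0
```

carry_out --rows "0 0 -50 0;0 0 -50 0;0 0 -20 0;0 0 0 0;0 0 0 0" --claw 65

```text
t: 14.82
eef_pos: [0.4455, 0.2648, 0.0843]
tool_rot: [0.0, 0.548, 0.836, 0.001]
contact_force: [-0.8, 0.6, 0.2]
gripper_width: 0.764
grasp_force: 0.0
```

```bash
cat > sl.py <<'E'
from h import *
S=cam('side');print(tool(),get_obs()['t'])
print([(np.round(at(S,q['centre'],.002)*1000)[:2].tolist(),round(q['confidence'],2)) for q in place_of('side','sleeve0') if q['confidence']>.3])
E
python3 sl.py
```

```text
(array([445.6, 265.1,  84.6]), 23.5, array([ 0.002,  0.001, -1.   ])) 14.875
[([445.0, 264.0], 0.78), ([456.0, 364.0], 0.52), ([549.0, 377.0], 0.48)]
```

carry_out --rows "-1 0 -30 0;0 0 -28 0;0 0 0 0;0 0 0 0"

```text
t: 15.42
eef_pos: [0.4444, 0.2653, 0.0266]
tool_rot: [0.0, 0.548, 0.836, 0.001]
contact_force: [0.3, -0.3, -0.1]
gripper_width: 0.755
grasp_force: 0.0
```

carry_out --rows "0 0 0 0;0 0 0 0;0 0 0 0;0 0 0 0;0 0 0 0;0 0 10 0;0 0 50 0;0 0 60 0;0 0 0 0;0 0 0 0" --claw 0 --force 40

```text
t: 16.68
eef_pos: [0.4431, 0.2648, 0.1454]
tool_rot: [-0.0, 0.548, 0.836, 0.0]
contact_force: [-1.3, 0.2, -1.5]
gripper_width: 0.407
grasp_force: 40.8
```

```bash
python3 - <<'E'
import numpy as np
C=np.array([575.,4])
for th in(113.6,233.6,-6.4):print(th,C+42*np.array([np.cos(np.radians(th)),np.sin(np.radians(th))]))
E
python3 sl.py
```

```text
113.6 [558.18534063  42.48723464]
233.6 [550.07640676 -29.80553949]
-6.4 [616.7382526   -0.68169515]
(array([442.7, 264.4, 144.5]), 23.5, array([-0.001, -0.001, -1.   ])) 16.725
[([541.0, 378.0], 0.69), ([448.0, 371.0], 0.65), ([439.0, 190.0], 0.6)]
```

carry_out --rows "17 -49 10 -10;17 -49 0 -10;18 -49 0 -10;18 -49 0 -10;18 -49 0 -10;18 -50 0 -10;0 0 0 0;0 0 0 0;0 0 0 0"

```text
t: 17.9
eef_pos: [0.5489, -0.0285, 0.1545]
tool_rot: [-0.001, 0.892, 0.452, -0.001]
contact_force: [0.3, 0.0, -2.8]
gripper_width: 0.408
grasp_force: 40.8
```

carry_out --rows "0 0 -40 0;0 0 -40 0;0 0 -25 0;0 0 -8 0;0 0 -2 0;0 0 0 0;0 0 0 0"

```text
t: 18.77
eef_pos: [0.5503, -0.03, 0.0412]
tool_rot: [0.0, 0.893, 0.45, 0.001]
contact_force: [0.5, -0.5, -1.2]
gripper_width: 0.403
grasp_force: 40.8
```

carry_out --rows "0 0 -1 0;0 0 0 0;0 0 0 0"

```text
t: 19.15
eef_pos: [0.5496, -0.0301, 0.0394]
tool_rot: [0.0, 0.893, 0.45, 0.0]
contact_force: [-0.3, -0.0, -2.8]
gripper_width: 0.405
grasp_force: 40.8
```

carry_out --rows "0 0 0 0;0 0 0 0;0 0 0 0;0 0 0 0;0 0 30 0;0 0 40 0;0 0 50 0;0 0 30 0;0 0 0 0" --claw 55

```text
t: 20.27
eef_pos: [0.5512, -0.0302, 0.1917]
tool_rot: [0.001, 0.893, 0.45, 0.002]
contact_force: [0.5, 0.5, -0.2]
gripper_width: 0.646
grasp_force: 0.0
```

carry_out --rows "-12 51 0 8;-12 51 0 8;-12 50 0 8;-12 50 0 8;-12 50 0 7;-12 50 0 7;-12 50 0 7;-11 50 0 7;0 0 -50 0;0 0 -55 0" --claw 65

```text
t: 21.52
eef_pos: [0.454, 0.3729, 0.0825]
tool_rot: [-0.0, 0.547, 0.837, 0.0]
contact_force: [0.5, -0.0, -0.6]
gripper_width: 0.765
grasp_force: 0.0
```

carry_out --rows "0 0 0 0;0 0 0 0;0 0 0 0"

```text
t: 21.9
eef_pos: [0.4559, 0.3728, 0.0866]
tool_rot: [0.0, 0.548, 0.836, 0.002]
contact_force: [-0.0, 0.9, 0.6]
gripper_width: 0.762
grasp_force: 0.0
```

```bash
python3 sl.py
```

```text
(array([455.8, 372.8,  86.5]), 23.5, array([ 0.003,  0.003, -1.   ])) 21.95
[([454.0, 370.0], 0.71), ([541.0, 379.0], 0.63), ([633.0, 93.0], 0.61), ([543.0, -51.0], 0.5)]
```

carry_out --rows "-1 -1 -30 0;0 0 -30 0;0 0 0 0;0 0 0 0"

```text
t: 22.5
eef_pos: [0.4544, 0.3715, 0.0258]
tool_rot: [0.0, 0.548, 0.836, 0.001]
contact_force: [-0.1, -0.3, -0.1]
gripper_width: 0.76
grasp_force: 0.0
```

carry_out --rows "0 0 0 0;0 0 0 0;0 0 0 0;0 0 0 0;0 0 0 0;0 0 10 0;0 0 60 0;0 0 60 0;0 0 0 0;0 0 0 0" --claw 0

```text
t: 23.75
eef_pos: [0.4531, 0.3707, 0.1544]
tool_rot: [-0.0, 0.548, 0.837, -0.0]
contact_force: [0.2, -0.3, -1.4]
gripper_width: 0.405
grasp_force: 40.5
```

carry_out --rows "23 -54 0 9;23 -53 0 9;23 -53 0 9;23 -53 0 9;23 -53 0 8;23 -53 0 8;24 -54 0 8;0 0 0 0;0 0 0 0;0 0 0 0"

```text
t: 25.0
eef_pos: [0.6146, 0.0, 0.1533]
tool_rot: [-0.001, 0.055, 0.998, 0.0]
contact_force: [-0.3, 0.1, -1.2]
gripper_width: 0.405
grasp_force: 40.6
```

carry_out --rows "0 0 -40 0;0 0 -40 0;0 0 -25 0;0 0 -8 0;0 0 -3 0;0 0 0 0;0 0 0 0"

```text
t: 25.88
eef_pos: [0.6163, -0.002, 0.0394]
tool_rot: [0.001, 0.056, 0.998, 0.0]
contact_force: [0.7, -0.5, -1.2]
gripper_width: 0.408
grasp_force: 40.5
```

carry_out --rows "0 0 0 0;0 0 0 0;0 0 0 0;0 0 0 0;0 0 30 0;0 0 40 0;0 0 50 0;0 0 30 0;0 0 0 0" --claw 55

```text
t: 27.0
eef_pos: [0.6173, -0.0021, 0.1912]
tool_rot: [0.003, 0.056, 0.998, 0.0]
contact_force: [-0.0, -0.2, 0.4]
gripper_width: 0.644
grasp_force: 0.0
```

carry_out --rows "-8 54 0 -8;-8 54 0 -8;-8 54 0 -8;-9 54 0 -8;-9 54 0 -7;-8 54 0 -7;-8 55 0 -7;-8 0 -50 -7;0 0 -55 0;0 0 0 0" --claw 65

```text
t: 28.25
eef_pos: [0.5456, 0.3745, 0.0778]
tool_rot: [-0.002, 0.548, 0.837, -0.005]
contact_force: [0.0, -0.4, 0.1]
gripper_width: 0.765
grasp_force: 0.0
```

```bash
python3 sl.py
```

```text
(array([548.1, 375.7,  81.3]), 23.5, array([-0.004, -0.004, -1.   ])) 28.3
[([538.0, 365.0], 0.48), ([616.0, -11.0], 0.46)]
```

carry_out --rows "0 1 -30 0;0 0 -28 0;0 0 0 0;0 0 0 0"

```text
t: 28.85
eef_pos: [0.5513, 0.3787, 0.0279]
tool_rot: [0.001, 0.548, 0.836, 0.002]
contact_force: [0.6, 0.3, 0.5]
gripper_width: 0.762
grasp_force: 0.0
```

carry_out --rows "0 0 0 0;0 0 0 0;0 0 0 0;0 0 0 0;0 0 0 0;0 0 10 0;0 0 60 0;0 0 60 0;0 0 0 0;0 0 0 0" --claw 0

```text
t: 30.1
eef_pos: [0.549, 0.3777, 0.1552]
tool_rot: [-0.0, 0.548, 0.837, -0.0]
contact_force: [-0.2, -0.0, -2.3]
gripper_width: 0.405
grasp_force: 40.5
```

carry_out --rows "2 -56 0 0;2 -56 0 0;2 -56 0 0;2 -56 0 0;0 -56 0 0;0 -56 0 0;0 0 0 0;0 0 0 0;0 0 0 0"

```text
t: 31.22
eef_pos: [0.557, 0.0436, 0.1545]
tool_rot: [-0.001, 0.547, 0.837, -0.0]
contact_force: [0.4, 0.2, -1.0]
gripper_width: 0.404
grasp_force: 40.6
```

carry_out --rows "0 0 -40 0;0 0 -40 0;0 0 -25 0;0 0 -8 0;0 0 -2 0;0 0 0 0;0 0 0 0"

```text
t: 32.1
eef_pos: [0.5583, 0.0421, 0.0413]
tool_rot: [0.001, 0.548, 0.836, 0.001]
contact_force: [-0.5, -0.7, -1.1]
gripper_width: 0.402
grasp_force: 40.6
```

carry_out --rows "0 0 0 0;0 0 0 0;0 0 0 0;0 0 0 0;0 0 30 0;0 0 40 0;0 0 50 0;0 0 30 0;0 0 0 0" --claw 55

```text
t: 33.22
eef_pos: [0.5592, 0.042, 0.1929]
tool_rot: [0.002, 0.548, 0.836, 0.002]
contact_force: [0.0, 0.1, -0.8]
gripper_width: 0.642
grasp_force: 0.0
```

carry_out --rows "1 -50 0 4;1 -50 0 4;2 -50 0 4;2 -50 0 4;2 -50 0 4;2 -50 0 4;2 -50 0 4;2 -50 0 4;2 -50 0 0;0 0 0 0"

```text
t: 34.48
eef_pos: [0.5706, -0.4134, 0.1885]
tool_rot: [-0.001, 0.3, 0.954, -0.001]
contact_force: [-0.5, 0.3, -1.2]
gripper_width: 0.644
grasp_force: 0.0
```

```bash
python3 sl.py; python3 - <<'E'
from h import *
S=cam('side');T=cam('top')
a=cv2.resize(S['img'][80:250,170:330],(400,425));b=cv2.resize(T['img'][110:220,200:304],(400,425),interpolation=cv2.INTER_CUBIC)
cv2.imwrite('pics/c.png',np.hstack([a,b]))
for n,c in(('side',S),('top',T)):
    print([(np.round(at(c,q['centre'],.003)*1000)[:2],round(q['confidence'],2)) for q in place_of(n,'caliper')])
E
```

```text
(array([ 571.8, -410. ,  188.4]), 55.3, array([-0.003,  0.   , -1.   ])) 34.525
[([542.0, -44.0], 0.75), ([625.0, -25.0], 0.7), ([553.0, 40.0], 0.52)]
[(array([217., 359.]), 0.79), (array([ 416., -218.]), 0.57), (array([340., 144.]), 0.52)]
[(array([339., 120.]), 0.79), (array([216., 351.]), 0.76), (array([ 411., -229.]), 0.69)]
```

View pics/c.png

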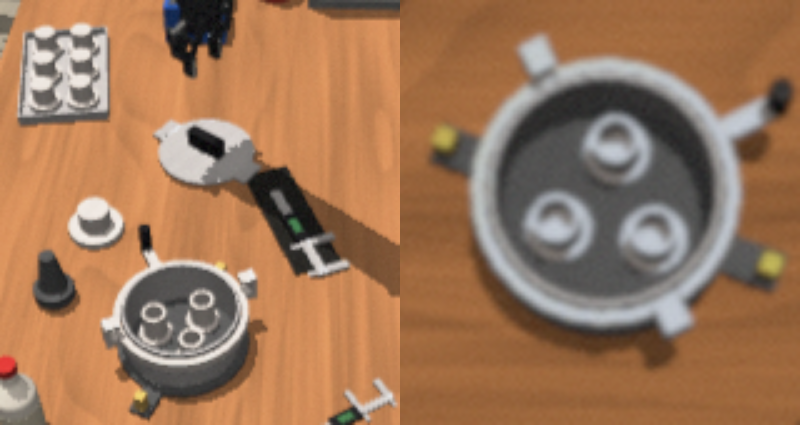

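Canister holds the three sleeves upright (top crop (617,148), (557,228), (653,237)); caliper remains on the mat. Grasp the lid.

carry_out --rows "0 0 -50 0;0 0 -50 0;0 0 -40 0;0 0 -20 0;0 0 -6 0;0 0 0 0;0 0 0 0"

```text
t: 35.65
eef_pos: [0.5746, -0.4088, 0.0261]
tool_rot: [0.001, 0.296, 0.955, -0.0]
contact_force: [0.6, 0.4, -0.5]
gripper_width: 0.639
grasp_force: 0.0
```

carry_out --rows "0 0 0 0;0 0 0 0;0 0 0 0;0 0 0 0;0 0 0 0;0 0 0 0;0 0 10 0;0 0 40 0;0 0 0 0;0 0 0 0" --claw 0 --force 90

```text
t: 36.9
eef_pos: [0.5729, -0.4075, 0.0734]
tool_rot: [-0.001, 0.296, 0.955, 0.0]
contact_force: [-0.2, -0.1, -3.5]
gripper_width: 0.213
grasp_force: 88.7
```

carry_out --rows "0 0 55 0;0 0 55 0;0 51 0 -9;0 51 0 -9;0 51 0 -9;0 51 0 -10;0 52 0 -10;0 52 0 -10;0 52 0 -10;1 52 0 -10"

```text
t: 38.15
eef_pos: [0.5732, 0.0057, 0.1828]
tool_rot: [-0.001, 0.828, 0.561, -0.001]
contact_force: [0.5, 0.3, -4.5]
gripper_width: 0.218
grasp_force: 89.1
```

carry_out --rows "0 0 -25 0;0 0 0 0;0 0 0 0;0 0 0 0;0 0 0 0"

```text
t: 38.78
eef_pos: [0.5749, 0.0031, 0.1599]
tool_rot: [0.0, 0.827, 0.562, 0.001]
contact_force: [-0.9, -0.5, -3.3]
gripper_width: 0.21
grasp_force: 88.9
```

```bash
python3 - <<'E'
from h import *
S=cam('side');T=cam('top');print(tool())
p,y,_=tool();z=p[2]/1000-.0255
print('lid z',z)
def draw(c,x0,y0,w,h,f):
    im=cv2.resize(c['img'][y0:y0+h,x0:x0+w],None,fx=f,fy=f,interpolation=cv2.INTER_CUBIC)
    def pt(P,col):
        q=proj(c,P);X,Y=((q-[x0,y0]+.5)*f-.5).astype(int);cv2.circle(im,(X,Y),1,col,-1)
    a=np.radians(y+90);cx,cy=p[0]/1000,p[1]/1000
    for t in np.linspace(0,6.28,200): pt([cx+.084*np.cos(t),cy+.084*np.sin(t),z+.016],(0,0,255))
    u=np.array([np.cos(a),np.sin(a)]);v=np.array([-u[1],u[0]])
    for s in(-1,1):
        for k in np.linspace(-.025,.025,25):
            q=np.array([cx,cy])+s*.102*u+k*v;pt([*q,z+.016],(0,255,0))
    return im
a=draw(T,200,100,110,120,3.6);b=draw(S,180,120,110,120,3.6)
cv2.imwrite('pics/d.png',np.hstack([a,b]))
E
```

```text
(array([574.8,   3.5, 159.7]), -21.5, array([ 0.001,  0.   , -1.   ]))
lid z 0.13419999999999999
```

View pics/d.png

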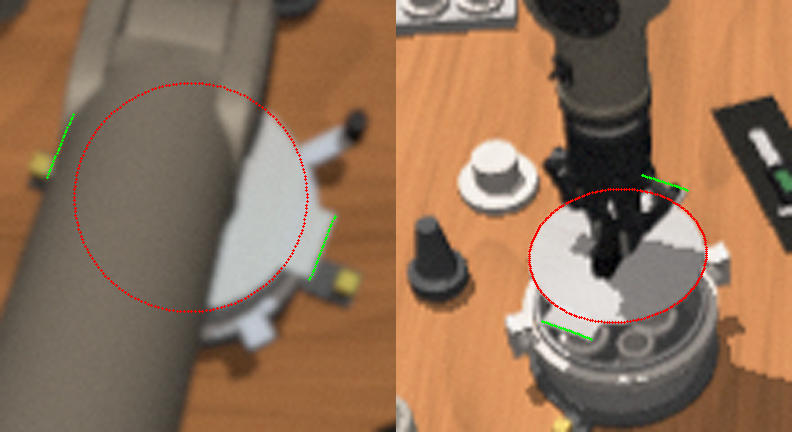

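Overlay: lid disc and ears match the prediction (top: right ear edge at (323,245); side: disc at (618,255)), centred and aligned. Lower it.

carry_out --rows "0 0 -20 0;0 0 -15 0;0 0 -8 0;0 0 0 0;0 0 -5 0;0 0 -4 0;0 0 0 0;0 0 0 0"

```text
t: 39.88
eef_pos: [0.5747, 0.0039, 0.1074]
tool_rot: [0.0, 0.826, 0.563, 0.0]
contact_force: [0.4, -0.8, -3.4]
gripper_width: 0.214
grasp_force: 89.2
```

carry_out --rows "0 0 -3 0;0 0 0 0;0 0 -2 0;0 0 0 0;0 0 -1 0;0 0 0 0;0 0 0 0"

```text
t: 40.75
eef_pos: [0.5746, 0.0039, 0.1013]
tool_rot: [0.0, 0.826, 0.563, 0.0]
contact_force: [0.0, 0.0, -3.1]
gripper_width: 0.213
grasp_force: 89.2
```

carry_out --rows "0 0 -1 0;0 0 0 0;0 0 -1 0;0 0 0 0;0 0 0 0"

```text
t: 41.38
eef_pos: [0.5747, 0.0039, 0.1003]
tool_rot: [-0.0, 0.826, 0.563, 0.0]
contact_force: [-4.0, -0.0, 6.4]
gripper_width: 0.217
grasp_force: 90.6
```

carry_out --rows "0 0 0 0;0 0 0 0;0 0 0 0;0 0 0 0;0 0 30 0;0 0 50 0;0 0 40 0;0 0 0 0;0 0 0 0" --claw 45

```text
t: 42.5
eef_pos: [0.5741, 0.0041, 0.2188]
tool_rot: [-0.0, 0.826, 0.563, -0.0]
contact_force: [-0.5, -0.7, -0.5]
gripper_width: 0.531
grasp_force: 0.0
```

carry_out --rows "13 -24 0 10;14 -24 0 10;14 -25 0 10;14 -25 0 10;14 -25 0 10;0 0 -40 0;0 0 -40 0;0 0 0 0;0 0 0 0;0 0 0 0" --claw 55

```text
t: 43.75
eef_pos: [0.6447, -0.1193, 0.1411]
tool_rot: [0.001, 0.511, 0.86, 0.001]
contact_force: [-0.2, -0.3, -0.2]
gripper_width: 0.645
grasp_force: 0.0
```

```bash
python3 - <<'E'
from h import *
S=cam('side');T=cam('top');print(tool())
cv2.imwrite('pics/e.png',cv2.resize(S['img'][110:240,180:320],None,fx=4.5,fy=4.5,interpolation=cv2.INTER_CUBIC))
print([(np.round(at(S,q['centre'],.115)*1000)[:2],round(q['confidence'],2)) for q in place_of('side','collar_handle')])
E
```

```text
(array([ 644.4, -119.2,  140.8]), 28.5, array([ 0.002, -0.   , -1.   ]))
[(array([ 645., -116.]), 0.85), (array([562.,  98.]), 0.67)]
```

View pics/e.png

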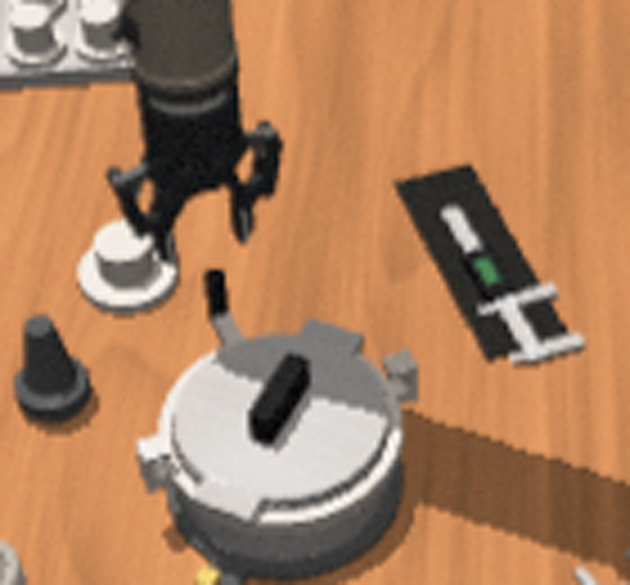

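The lid is seated flat, with an ear at (235,500) facing the index block (210,578). The gripper straddles the handle (215,290).

carry_out --rows "0 0 -30 0;0 0 -26 0;0 0 0 0;0 0 0 0"

```text
t: 44.4
eef_pos: [0.6444, -0.1194, 0.0846]
tool_rot: [0.001, 0.511, 0.86, 0.0]
contact_force: [-0.3, 0.1, 0.2]
gripper_width: 0.644
grasp_force: 0.0
```

carry_out --rows "0 0 0 0;0 0 0 0;0 0 0 0;0 0 0 0;0 0 0 0;0 0 0 0" --claw 0 --force 30

```text
t: 45.15
eef_pos: [0.6439, -0.1195, 0.0843]
tool_rot: [0.0, 0.511, 0.86, 0.0]
contact_force: [-2.5, 0.3, 6.8]
gripper_width: 0.199
grasp_force: 29.2
```

```bash
python3 - <<'E'
from h import *
p,y,_=tool();C=np.array([575,4.]);d=p[:2]-C;r=np.hypot(*d);a=np.degrees(np.arctan2(*d[::-1]));print(p,y,r,a)
t=np.radians(np.linspace(a,-21.1,10));P=C+140*np.c_[np.cos(t),np.sin(t)];print(np.round(np.diff(P,axis=0),1),(-21.1-a)/9,P[-1])
E
```

```text
[ 643.9 -119.5   84.3] 28.5 141.4194470361131 -60.84308211768702
[[9.2 5.6]
 [8.8 6.3]
 [8.2 7. ]
 [7.7 7.6]
 [7.1 8.1]
 [6.4 8.7]
 [5.7 9.1]
 [5.  9.5]
 [4.3 9.9]] 4.415898013076335 [705.61349488 -46.39955314]
```

carry_out --rows "9.2 5.6 0 4.4;8.8 6.3 0 4.4;8.2 7 0 4.4;7.7 7.6 0 4.4;7.1 8.1 0 4.4;6.4 8.7 0 4.4;5.7 9.1 0 4.4;5 9.5 0 4.4;4.3 9.9 0 4.4;0 0 0 0"

```text
t: 46.4
eef_pos: [0.7078, -0.0467, 0.0844]
tool_rot: [0.002, 0.189, 0.982, 0.0]
contact_force: [3.4, -0.5, 3.3]
gripper_width: 0.199
grasp_force: 29.5
```

carry_out --rows "0 0 0 0;0 0 0 0;0 0 0 0"

```text
t: 46.78
eef_pos: [0.7074, -0.0476, 0.0844]
tool_rot: [0.002, 0.19, 0.982, 0.0]
contact_force: [3.8, 0.3, 5.6]
gripper_width: 0.2
grasp_force: 29.7
```

```bash
python3 - <<'E'
from h import *
p,y,_=tool();d=p[:2]-[575,4.];print(p,y,np.hypot(*d),np.degrees(np.arctan2(*d[::-1])))
E
```

```text
[707.4 -47.6  84.4] 68.1 142.0996833212516 -21.292260185292463
```

Release, lift and back off to check.

carry_out --rows "0 0 0 0;0 0 0 0;0 0 0 0;0 0 0 0;0 0 30 0;0 0 50 0;0 0 50 0;0 0 0 0" --claw 45

```text
t: 47.78
eef_pos: [0.7087, -0.0478, 0.2187]
tool_rot: [0.004, 0.19, 0.982, 0.001]
contact_force: [-0.1, -0.1, -0.1]
gripper_width: 0.525
grasp_force: 0.0
```

carry_out --rows "-20 -50 0 -8;-20 -50 0 -8;-20 -50 0 -8;-20 -50 0 -8;-20 -50 0 -8;-20 -50 0 0;0 0 0 0;0 0 0 0"

```text
t: 48.78
eef_pos: [0.5858, -0.3467, 0.2124]
tool_rot: [-0.001, 0.514, 0.858, 0.0]
contact_force: [0.4, 0.6, 0.8]
gripper_width: 0.528
grasp_force: 0.0
```

```bash
python3 - <<'E'
from h import *
S=cam('side');T=cam('top');print(tool(),get_obs()['contact_force'])
b=cv2.resize(T['img'][110:220,200:315],None,fx=5,fy=5,interpolation=cv2.INTER_CUBIC)
def pt(P,col):
    q=proj(T,P);X,Y=((q-[200,110]+.5)*5-.5).astype(int);cv2.circle(b,(X,Y),3,col,-1)
for s in(1,-1):
    u=s*np.array([np.cos(np.radians(68.9)),np.sin(np.radians(68.9))])
    pt([.575+.105*u[0],.004+.105*u[1],.103],(0,0,255))
a=np.radians(-21.1);pt([.575+.14*np.cos(a),.004+.14*np.sin(a),.115],(0,255,0))
cv2.imwrite('pics/f.png',b)
for n,c in(('side',S),('top',T)):
    print([(np.round(at(c,q['centre'],.003)*1000)[:2],round(q['confidence'],2)) for q in place_of(n,'caliper')])
    print([(np.round(at(c,q['centre'],.115)*1000)[:2],round(q['confidence'],2)) for q in place_of(n,'collar_handle')])
E
```

```text
(array([ 586.8, -345.3,  212.6]), 28.3, array([-0.   ,  0.001, -1.   ])) [ 1.52830151  0.91327896 -0.43728646]
[(array([335., 138.]), 0.76), (array([ 413., -235.]), 0.66), (array([210., 356.]), 0.6)]
[(array([711., -53.]), 0.83)]
[(array([220., 360.]), 0.86), (array([335., 123.]), 0.86), (array([ 413., -228.]), 0.83)]
[(array([703., -52.]), 0.76)]
```

View pics/f.png

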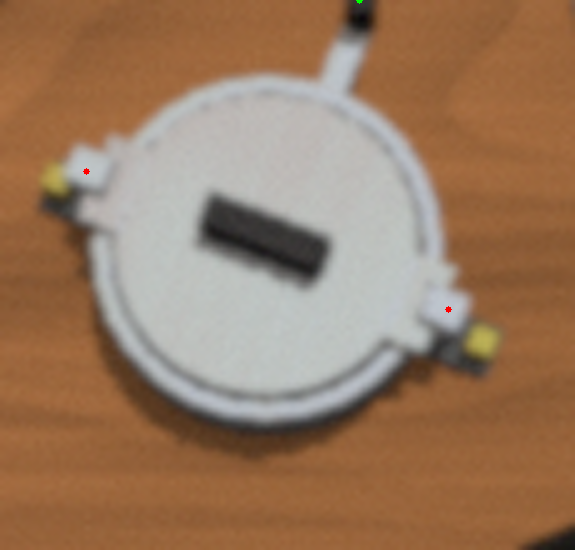

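The claws sit on the predicted locked points (86,171) and (448,309). The lid is seated with its ears in line with the index blocks, and the caliper is still on the mat. Handing in.

```bash
python3 -c "
from station import *
print(hand_in())"
```

```text
the job is handed in; nothing more can be done
None
```

I completed every step and handed the job in; the hand-in returned no verdict, but the last pictures showed the caliper flat on the mat and the lid down with the collar claws centred over its ears, and the three sleeves were upright on the canister floor in the last look before the lid went on.

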